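Right the fallen creamer tin on the condiment carousel and present it

ROBOT

A 6-joint arm with a two-finger parallel gripper is mounted at the origin on a cart in front of the work surface, level with it; the furniture and walls round the work are solid. World frame = base frame: x ahead of the robot, y to its left, z up, the work surface at z = 0. Lengths are in m, angles in rad, forces in N, time in s.
With the tool pointing down it reaches from about 0.375 to 0.9 m from the base axis. Payload 3.1 kg.
Tool frame: the origin (TCP) lies between the finger pads; the fingertips stand 22 mm ahead of it and the grasp point (between the pads) lies 3 mm ahead of it; z points along the fingers, y is the line along which they close (so a half turn about z gives the same grasp; the last joint's range is limited). The gripper opens to 87 mm and grips with 3 to 60 N. Pads are 19 mm wide; open, the fingers measure 117 mm over their backs; the gripper's body (75 mm by 190 mm) begins 51 mm behind the grasp point.
Start: joints at [-0.178, 0.527, 1.433, -0, 1.181, -0.178], TCP at [0.625, 0, 0.245] pointing down, gripper open.
Joint ranges: [-3.08, 3.08], [-0.75, 2.2], [0.22, 2.44], [-1.43, 4.57], [0, 2.65], [-2.85, 2.85]. Speed limits (rad/s): [2.79, 2.79, 3.14, 3.14, 3.14, 3.14].

INTERFACE

Orientations are given as a unit quaternion [x, y, z, w].
In Python, from rig import robot gives the robot as it stands.
- The arm moves only by the tool move_arm, never from a script. Its argument "series" is text: rows parted by semicolons, each of 6 numbers parted by spaces: the shift along the tool's x, y, z in mm, then the turn, a rotation vector about the tool's x, y, z in degrees. In form: dx dy dz ax ay az; .... A call has 1 to 8 rows; each row is the pose to reach, as a shift and turn from the pose commanded when the call began, along the tool's axes at that moment; what a row does not reach only later rows make up. A row lasts 1/12 s, in which the tool goes at most 41.7 mm and 7.16 degrees, less where a joint would pass 70% of its speed; a pose out of reach is approached as far as the arm can. A call with a gripper value outside its range is refused whole. "jaw" is the opening, from 0 (shut) to 1 (fully open), set as the call begins (left out, the last holds). The fingers move at their own pace and stop on an object; "newtons" is the grip in N (left out, the last holds). Time passes only in rows, so rows that repeat a pose let the fingers close. It gives the time, the measured TCP pose, the force, the opening and the grip force at its end, in the units of the state.
- robot.get_obs(): the state, without advancing time (a new reading comes with each control period).
- robot.camera(name): name is "scene" or "side" or "wrist"; returns a dict with "img" (420x560x3 uint8, red, green, blue), "mtx" (3x3 intrinsics, pixels), "world_to_cam" (4x4, takes a point from world to camera coordinates). Camera axes: x right, y down, z forward; pixel columns grow to the right and rows downward; lengths in m; the calibration is good to about 2 mm. A picture is of the moment at which its call begins. There is no depth.
- robot.hand_in(): hands the job in; it is judged then, once.
Trained networks look in a picture, given as the dict that the camera call returned (one of the last four; its "shot" number tells which), for a name from the list of things; names that differ only in an ending like _2 or _b are one class to them, and where a whole thing is asked for, a point or a joint stands for the part that bears it (a point fixed in the world has none). Each returns a list of dicts, best first, with "p" (0 to 1); they miss things now and then, are a little off and sometimes report something else, mostly with a low value. They report only what shows in the picture. A call takes as long as a camera call. They do not tell look-alikes from the thing itself.
- robot.search_frame(picture, thing): "xyz" ([x, y, z] in m, in world coordinates, good to about 4 mm: the middle of the surface that is visible of it).
- robot.tip_of(picture, thing): "xyz" ([x, y, z] in m, in world coordinates, good to about 4 mm: a listed point, or the origin of a listed thing).
The state is a dict: "time": time; "q": joint angles; "joint_velocities": joint speeds; "joint_torque": joint torques, N m; "position": TCP position; "tool_rot": TCP orientation; "ft_force": force on the tool from outside, world axes, zero at the start; "moment": the same for the moment, N m; "grip_width": finger opening in m; "grip_force": force on a finger pad.
Only numpy, scipy, OpenCV 4.12 (cv2) and the standard library are available. Lean on these libraries where they do the work, as an engineer would, in place of code of your own. Each camera call takes 0.05 s, during which the arm holds its last target. There are 200 camera calls.

TASK

The creamer tin with the blue lid has fallen over on the counter: stand it upright in the empty cup of the condiment carousel and let go of it. Then take the carousel's black bar handle and turn the carousel until the tin stands at the front, in line with the red mark on the base. Finish still gripping the handle, holding the carousel still there; do not shift or knock over the mugs and bowls round about, and do not tip the tin over again.

Things in the scene. Friction and masses are not known exactly. Their poses are not given: they have to be found in the camera images.
- tin: creamer tin, white and blue with a dark blue lid, round, 52 mm diameter (lid 55 mm), 82 mm long, about 0.2 kg, loose, at first lying on its side on the counter right of the carousel. Origin at the centre of its foot (underside); its z axis runs from foot to lid, so it points up when the tin stands upright.
- carousel: fixed base of the condiment carousel, a dark disc 224 mm across and 18 mm high. Origin on the turning axis at counter level; -x of its frame points to the red front mark. It carries a wooden turntable 272 mm across, top 30 mm above the counter, with four steel cups 90 degrees apart at 90 mm radius, three of them occupied, and a centre post with the bar handle.
- front_mark (a point): the outer part of the red mark on the base, a red tab 22 mm wide that sticks out from under the turntable's edge, 145 mm from the turning axis; the front of the carousel.
- empty_cup (a point): centre of the inner floor of the empty steel cup, 90 mm from the turning axis, 32 mm above the counter. The cup is round, about 62 mm inside, its rim 12 mm above this point. It moves with the turntable.
- turntable (a joint): angle of the turntable in rad: 0 when the empty cup is in line with the red mark (at the front), positive when turned clockwise seen from above. It turns freely on light friction (about 0.08 N m) with no stops within 3.1 rad either way and stays where it is left.
- handle_grip (a point): centre of the black bar handle on top of the centre post, on the turning axis, 206 mm above the counter. The bar is level, 74 mm long, 18 mm wide, 28 mm high; it is fixed to the turntable and its length points at the empty cup. Grip it across its 18 mm width from above.
- handle: the same bar handle; origin on the turning axis at the bar's underside, its x axis along the bar, z up.
- blue_mug: blue mug, 85 mm, 96 mm tall, loose, left of the carousel; leave alone. Origin at the centre of its underside.
- stick_bowl: white bowl, 106 mm across, 39 mm tall, loose, behind left of the carousel; leave alone. Origin at the centre of its underside.
- sugar_bowl_1: small glass bowl of sugar cubes, 77 mm across, 54 mm tall, loose, far right; leave alone. Origin at the centre of its underside.
- white_mug: white mug standing upside down, 70 mm, 90 mm tall, loose, left of the carousel; leave alone. Origin at the centre of its underside.
- beaker: steel beaker, 64 mm across, 148 mm tall, fixed in the cup opposite the empty one, its foot 32 mm above the counter. Two glass sugar shakers, 72 mm across, 98 and 121 mm tall, are fixed in the cups on either side of the empty one. Origin at the centre of its underside.
Mind the look-alikes: they are no part of the job. Leave any turquoise look-alike of the tin alone.

How it is judged:
On the way, in this order (a step that is already met when the one before it is completed fails the run):
1. the tin stands upright in the empty cup, let go (angle between tin's own z axis and vertical below 0.12 rad and horizontal distance between tin and empty_cup below 0.009 m and distance between tin and empty_cup below 0.011 m and contact force between the fingers and tin below 0.3 N), for 0.2 s.
2. the carousel is turned to the front and gripped by its handle (value of joint turntable between -0.12 and 0.12 rad and contact force between the fingers and handle above 2 N), for 0.2 s.
At the end, for the whole second after the job is handed in: The tin stands upright (within 7 degrees) on the floor of the cup (foot within 9 mm of its centre sideways), untouched; the turntable is within 0.12 rad (7 degrees) of the red mark and still (under 0.05 rad/s); the fingers grip the bar handle with more than 2 N (all of step 1 and all of step 2 and contact force between the arm and tin below 0.3 N and velocity of joint turntable between -0.05 and 0.05 rad/s and linear speed of tin below 0.03 m/s); the arm keeps its last pose, push and grip.
It fails at once if a bystander mug or bowl is shifted by more than 30 mm (distance of any of blue_mug, stick_bowl, sugar_bowl_1, white_mug from where it was at the start of the episode above 0.03 m).
It fails at once if a bystander mug or bowl is tipped over (angle between any of blue_mug, stick_bowl, sugar_bowl_1, white_mug's own z axis and vertical above 0.5 rad).
It fails at once if the tin falls off the counter (height (world z) of tin below -0.05 m).
It also fails if it takes over 61 s, if anything falls off the work surface, if the arm or the gripper's body presses on something with over 40 N, if the wrist force passes 120 N, or if a joint passes its speed limit or range.

## Working session

There is one attempt and no reset: what is moved stays moved. The work goes in short steps, Python scripts to look and compute and a tool call to move; the robot and the scene stay as the last step left them, time stands still between calls to the robot, and variables do not carry over. Pictures are saved under pics/ and viewed, at most 14 in all, crops included, and the job is handed in when it is done.

Besides the shell and the picture viewer there is one more tool, called after ">>>" as name(argument=value, ...), one argument or row to a line, values as JSON. move_arm: Moves the arm, as the interface text tells. Its arguments: {"type":"object","properties":{"series":{"type":"string"},"jaw":{"type":"number"},"newtons":{"type":"number"}},"required":["series"]}

```bash
ls; mkdir -p pics
cat > h.py <<'E'
from rig import robot
import numpy as np, cv2
from scipy.spatial.transform import Rotation as R
def save(p,n): cv2.imwrite(f'pics/{n}.png',p['img'][:,:,::-1])
def proj(p,X):
    X=np.atleast_2d(X); c=X@p['world_to_cam'][:3,:3].T+p['world_to_cam'][:3,3]
    u=c@p['mtx'].T; return u[:,:2]/u[:,2:]
def ray(p,uv,z):  # pixel -> world point at height z
    T=p['world_to_cam']; Rm=T[:3,:3]; o=-Rm.T@T[:3,3]
    d=Rm.T@np.linalg.inv(p['mtx'])@np.array([uv[0],uv[1],1.]); return o+d*(z-o[2])/d[2]
E
python3 - <<'E'
from h import *
np.set_printoptions(precision=3,suppress=True)
print(robot.get_obs())
ims=[]
for n in ['scene','side']:
    p=robot.camera(n); ims.append(p['img']); T=p['world_to_cam']; print(n,-T[:3,:3].T@T[:3,3])
    for t in ['tin','carousel','front_mark','empty_cup','handle_grip','beaker','blue_mug','sugar_bowl_1','white_mug','stick_bowl']:
        for r in robot.tip_of(p,t)[:2]: print(t,np.array(r['xyz']),round(r['p'],2),proj(p,r['xyz'])[0])
    for r in robot.search_frame(p,'tin')[:3]: print('tin surf',np.array(r['xyz']),r['p'])
    save(p,n+'0')
E
```

```text
pics
{'time': 0.0, 'q': array([-0.179,  0.528,  1.434,  0.   ,  1.181, -0.178]), 'joint_velocities': array([ 0.001, -0.001, -0.001, -0.001, -0.001,  0.001]), 'joint_torque': array([ -0.001, -44.005, -17.659,   0.063,   0.058,  -0.   ]), 'position': array([0.624, 0.   , 0.244]), 'tool_rot': array([ 0.707,  0.707, -0.001, -0.001]), 'ft_force': array([-0.472, -0.578,  0.13 ]), 'moment': array([ 0.043,  0.024, -0.025]), 'grip_force': 0.0, 'grip_width': 0.0865858321614218}
scene [-0.343 -0.823  0.681]
tin [ 0.527 -0.232  0.029] 0.77 [321.563 262.995]
carousel [ 0.518  0.048 -0.   ] 0.76 [247.908 240.136]
front_mark [0.379 0.071 0.009] 0.87 [209.159 251.503]
empty_cup [ 0.398 -0.293  0.027] 0.71 [310.65  293.101]
empty_cup [0.455 0.11  0.038] 0.67 [219.408 229.975]
handle_grip [0.524 0.051 0.208] 0.75 [247.777 177.821]
beaker [ 0.588 -0.008  0.033] 0.55 [275.864 228.875]
blue_mug [0.383 0.381 0.003] 0.71 [150.071 221.061]
sugar_bowl_1 [ 0.58  -0.526 -0.003] 0.88 [428.421 308.403]
white_mug [ 0.553  0.39  -0.   ] 0.95 [188.617 205.896]
tin surf [ 0.467 -0.237  0.04 ] 0.93
tin surf [ 0.384 -
[... 176 characters left out ...]
1] 0.67 [261.703 249.417]
front_mark [0.379 0.073 0.008] 0.67 [228.564 257.544]
front_mark [ 0.395 -0.294  0.026] 0.26 [283.596 307.634]
empty_cup [0.46  0.114 0.034] 0.97 [241.056 240.269]
handle_grip [0.526 0.052 0.206] 0.69 [261.552 205.834]
beaker [ 0.588 -0.011  0.032] 0.69 [284.599 245.196]
blue_mug [0.383 0.381 0.002] 0.75 [196.685 222.279]
blue_mug [ 0.522  0.054 -0.003] 0.56 [262.372 249.713]
sugar_bowl_1 [ 0.577 -0.528 -0.001] 0.73 [370.574 334.042]
white_mug [0.553 0.394 0.001] 0.54 [229.526 209.426]
stick_bowl [0.378 0.071 0.007] 0.6 [228.565 257.974]
stick_bowl [ 0.71   0.33  -0.001] 0.51 [265.918 205.77 ]
tin surf [ 0.394 -0.352  0.044] 0.97
tin surf [ 0.475 -0.238  0.044] 0.65
```

View pics/scene0.png

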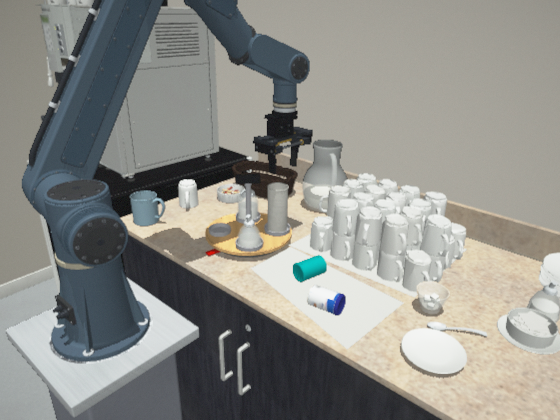

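View pics/side0.png

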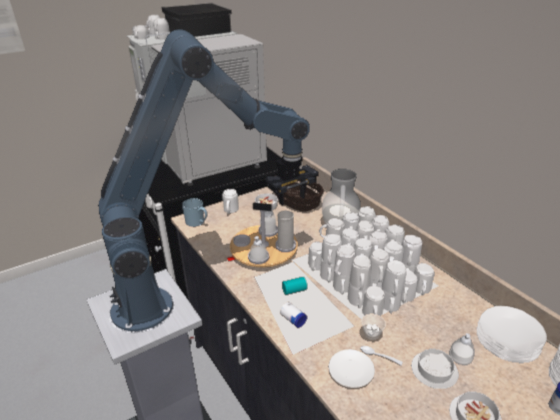

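The white tin with the blue lid is at scene (327,299), foot end on the left at about (312,296) and lid on the right at about (341,303). The turquoise look-alike is at (310,268). The empty cup is at about (220,230), and the red mark at (211,252). Next I'll look with the wrist camera and get the tin axis.

Run:
```python
from h import *
np.set_printoptions(precision=3,suppress=True)
p=robot.camera('wrist'); save(p,'wrist0'); T=p['world_to_cam']; print('cam',-T[:3,:3].T@T[:3,3], T[2,:3])
for t in ['carousel','front_mark','empty_cup','handle_grip','tin']:
    for r in robot.tip_of(p,t)[:2]: print(t,np.array(r['xyz']),round(r['p'],2),proj(p,r['xyz'])[0])
# tin segmentation: dark blue lid and white body on side views
for n in ['scene','side']:
    p=robot.camera(n); im=p['img'].astype(int); h=cv2.cvtColor(p['img'],cv2.COLOR_RGB2HSV)
    m=(h[...,0]>110)&(h[...,0]<130)&(h[...,1]>150)
    ys,xs=np.nonzero(m); k=(xs>260)&(xs<360)&(ys>270)&(ys<330); print(n,k.sum(),xs[k].mean(),ys[k].mean(),xs[k].min(),xs[k].max(),ys[k].min(),ys[k].max())
    print('lid',ray(p,(xs[k].mean(),ys[k].mean()),0.027))
```

```text
cam [0.625 0.078 0.385] [ 0.001 -0.284 -0.959]
carousel [0.523 0.052 0.006] 0.75 [195.599 145.994]
carousel [0.52  0.051 0.208] 0.54 [ 98.739 172.769]
front_mark [0.38  0.069 0.009] 0.83 [ 73.212 131.796]
handle_grip [0.52  0.05  0.205] 0.59 [102.657 173.193]
tin [ 0.528 -0.228  0.024] 0.88 [211.786 349.483]
scene 157 338.8980891719745 303.8980891719745 333 344 294 314
lid [ 0.409 -0.37   0.027]
side 92 299.5326086956522 319.5 292 304 314 325
lid [ 0.408 -0.369  0.027]
```

View pics/wrist0.png

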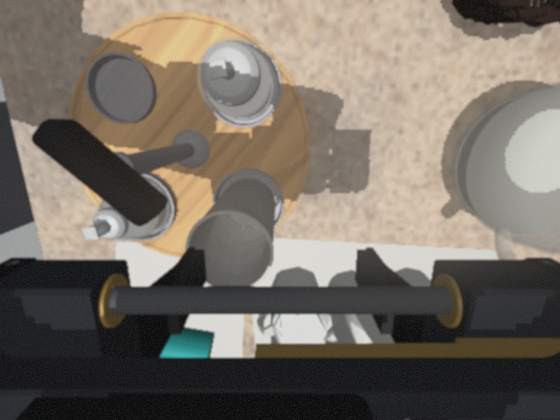

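The wrist view shows the empty cup at (122,88), the handle at (100,172) and the tall steel beaker at (240,230). The detections agree with it. I'll move toward the tin and collect joint data for a kinematic model as I go.

>>> move_arm(
  series="-30 -20 0 0 3 0; -60 -40 0 0 6 0; -90 -60 0 0 9 0; -120 -80 0 0 12 0; -150 -100 0 0 15 0; -180 -120 0 0 20 0; -180 -120 0 0 20 0",
)

```text
time: 2.18
position: [0.5022, -0.1896, 0.2436]
tool_rot: [0.701, 0.692, 0.122, -0.122]
ft_force: [1.8, 0.5, -0.4]
grip_width: 0.0872
grip_force: 0.0
```

Run:
```python
from h import *
o=robot.get_obs(); print({k:np.round(o[k],4).tolist() for k in ['time','q','position','tool_rot']})
```

```text
{'time': 2.1833, 'q': [-0.7118, 0.4843, 1.5741, 0.2706, 1.3215, -0.7988], 'position': [0.5022, -0.1896, 0.2436], 'tool_rot': [0.7006, 0.6925, 0.1222, -0.1215]}
```

>>> move_arm(
  series="-30 -20 0 0 5 0; -60 -40 0 0 10 0; -90 -60 0 0 10 0; -120 -80 0 0 10 0; -150 -100 0 0 10 0; -150 -100 0 0 10 0; -150 -100 0 0 10 0",
)

```text
time: 2.77
position: [0.4042, -0.3225, 0.1925]
tool_rot: [0.684, 0.682, 0.183, -0.183]
ft_force: [0.6, 1.2, -0.0]
grip_width: 0.0867
grip_force: 0.0
```

Run:
```python
from h import *
o=robot.get_obs(); print({k:np.round(o[k],4).tolist() for k in ['time','q','position','tool_rot']})
p=robot.camera('wrist'); save(p,'wrist1')
np.set_printoptions(precision=3,suppress=True)
for t in ['tin']:
    for r in robot.tip_of(p,t)[:3]: print(t,np.array(r['xyz']),round(r['p'],2),proj(p,r['xyz'])[0])
    for r in robot.search_frame(p,t)[:3]: print(t,np.array(r['xyz']),round(r['p'],2),proj(p,r['xyz'])[0])
```

```text
{'time': 2.7667, 'q': [-1.0364, 0.6247, 1.538, 0.2612, 1.4442, -1.1271], 'position': [0.4042, -0.3225, 0.1925], 'tool_rot': [0.6843, 0.6816, 0.1833, -0.183]}
tin [ 0.397 -0.296  0.03 ] 0.97 [272.91  260.011]
tin [ 0.528 -0.225  0.025] 0.96 [390.199 196.211]
tin [ 0.404 -0.349  0.053] 0.56 [279.751 314.484]
```

View pics/wrist1.png

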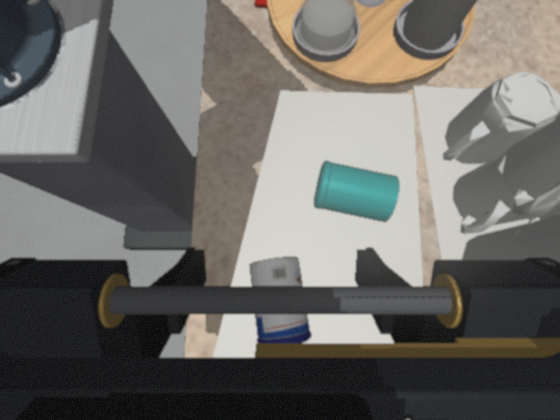

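The wrist view shows the tin between the open fingers: foot edge at about (275,260), lid at about (283,335), and the turquoise one clear at (357,191). Now I'll fit the kinematic model and plan both poses.

```bash
cat > kin.py <<'E'
import numpy as np
from scipy.spatial.transform import Rotation as R
from scipy.optimize import least_squares
D=[([-0.1785,0.5275,1.4335,0,1.181,-0.178],[.6245,0,.2445],[.7071,.7071,-.001,-.001]),
([-0.7118,0.4843,1.5741,0.2706,1.3215,-0.7988],[0.5022,-0.1896,0.2436],[0.7006,0.6925,0.1222,-0.1215]),
([-1.0364,0.6247,1.538,0.2612,1.4442,-1.1271],[0.4042,-0.3225,0.1925],[0.6843,0.6816,0.1833,-0.183])]
lo=np.array([-3.08,-.75,.22,-1.43,0,-2.85]); hi=np.array([3.08,2.2,2.44,4.57,2.65,2.85])
def rot(q): return R.from_euler('ZYZYZ',[q[0],q[1]+q[2],q[3],q[4],q[5]+np.pi/2]) if 0 else R.from_euler('z',q[0])*R.from_euler('y',q[1]+q[2])*R.from_euler('z',q[3])*R.from_euler('y',q[4])*R.from_euler('z',q[5]+np.pi/2)
def pos(q,P):
    lat,h,L1,L2,d=P; s=q[1]+q[2]
    return R.from_euler('z',q[0]).apply([L1*np.sin(q[1])+L2*np.sin(s),lat,h+L1*np.cos(q[1])+L2*np.cos(s)])+d*rot(q).apply([0,0,1])
PRI=np.array([.11,.3,.5,.45,.25])
P=least_squares(lambda P:np.r_[np.concatenate([(pos(q,P)-p)/.001 for q,p,_ in D]),(P-PRI)/.2],PRI).x
def ik(p,Rt,seeds=40):
    best=[];rng=np.random.default_rng(0)
    for k in range(seeds):
        q0=rng.uniform(lo,hi) if k else np.clip(D[-1][0],lo,hi)
        q0[0]=np.clip(q0[0],-1.5,1.5)
        s=least_squares(lambda q:np.r_[(pos(q,P)-p)*5,(rot(q).inv()*Rt).as_rotvec()],q0,bounds=(lo,hi))
        if s.cost<1e-6 and not any(np.abs(s.x-b).max()<.05 for b in best): best.append(s.x)
    return best
E
python3 - <<'E'
from kin import *
np.set_printoptions(precision=3,suppress=True)
print('P',P)
for q,p,r in D: print(pos(q,P)-p,(rot(q).inv()*R.from_quat(r)).magnitude())
def tool(az,pitch,flip):
    z=np.array([np.cos(az)*np.cos(pitch),np.sin(az)*np.cos(pitch),-np.sin(pitch)])
    y=np.array([-np.sin(az),np.cos(az),0])*(1 if flip>0 else -1)
    return R.from_matrix(np.c_[np.cross(y,z),y,z])
dg=np.deg2rad; az=dg(99)
for f in (1,-1):
  for th in (35,45,55):
    z=tool(az,dg(90-th),f).apply([0,0,1]); x=tool(az,dg(90-th),f).apply([1,0,0])
    print('grasp flip',f,'th',th,'toolx',x,[q for q in ik(np.array([.403,-.337,.026])-.003*z,tool(az,dg(90-th),f))])
    # tool x at grasp toward +a or -a; standing: same tool in tin frame
    fs=-f
    for a2 in (-60,-43,-20,0):
      Rt=tool(dg(a2),dg(th),fs); print('  place az',a2,Rt.apply([1,0,0]),[q for q in ik(np.array([.457,.112,.10])-.003*Rt.apply([0,0,1]),Rt,20)])
E
```

```text
P [0.106 0.246 0.524 0.375 0.31 ]
[-0.005 -0.004  0.001] 0.002479569451784239
[ 0.004 -0.    -0.002] 0.00010668944622119207
[0.002 0.    0.   ] 0.00021729301668975778
grasp flip 1 th 35 toolx [ 0.128 -0.809 -0.574] [array([-1.032,  0.916,  1.507,  0.223,  1.302,  1.828])]
  place az -60 [ 0.287 -0.497  0.819] [array([ 0.565,  0.724,  2.122, -1.332,  1.002, -1.924])]
  place az -43 [ 0.419 -0.391  0.819] [array([ 0.544,  0.685,  2.33 ,  4.525,  0.931, -1.723])]
  place az -20 [ 0.539 -0.196  0.819] []
  place az 0 [0.574 0.    0.819] []
grasp flip 1 th 45 toolx [ 0.111 -0.698 -0.707] [array([-1.055,  1.013,  1.382,  0.252,  1.501,  1.812])]
  place az -60 [ 0.354 -0.612  0.707] [array([ 0.487,  0.629,  2.131, -1.244,  0.842, -2.094])]
  place az -43 [ 0.517 -0.482  0.707] []
  place az -20 [ 0.664 -0.242  0.707] []
  place az 0 [0.707 0.    0.707] []
grasp flip 1 th 55 toolx [ 0.09  -0.567 -0.819] [array([-1.072,  1.115,  1.261,  0.281,  1.692,  1.807])]
  place az -60 [ 0.41  -0.709  0.574] [array([ 0.394,  0.551,  2.128, -1.087,  0.698, -2.33 ])]
  place az -43 [ 0.599 -0.559  0.574
[... 402 characters left out ...]
96 -0.819] []
  place az 0 [-0.574  0.    -0.819] []
grasp flip -1 th 45 toolx [-0.111  0.698  0.707] [array([-1.055,  1.013,  1.382,  0.252,  1.501, -1.329])]
  place az -60 [-0.354  0.612 -0.707] [array([ 0.487,  0.629,  2.131, -1.244,  0.842,  1.048])]
  place az -43 [-0.517  0.482 -0.707] []
  place az -20 [-0.664  0.242 -0.707] []
  place az 0 [-0.707  0.    -0.707] []
grasp flip -1 th 55 toolx [-0.09   0.567  0.819] [array([-1.072,  1.115,  1.261,  0.281,  1.692, -1.334])]
  place az -60 [-0.41   0.709 -0.574] [array([ 0.394,  0.551,  2.128, -1.087,  0.698,  0.811])]
  place az -43 [-0.599  0.559 -0.574] []
  place az -20 [-0.77   0.28  -0.574] []
  place az 0 [-0.819  0.    -0.574] []
```

```bash
cat >> kin.py <<'E'
def tool(az,pitch,flip):
    az,pitch=np.deg2rad([az,pitch])
    z=np.array([np.cos(az)*np.cos(pitch),np.sin(az)*np.cos(pitch),-np.sin(pitch)])
    y=np.array([-np.sin(az),np.cos(az),0])*(1 if flip>0 else -1)
    return R.from_matrix(np.c_[np.cross(y,z),y,z])
E
python3 - <<'E'
from kin import *
np.set_printoptions(precision=2,suppress=True)
for th in (40,50):
  for a2 in (-85,-75,-65,-55):
    for z in (.075,.13):
      Rt=tool(a2,th,1)
      for q in ik(np.array([.457,.112,z])-.003*Rt.apply([0,0,1]),Rt,12): print(th,a2,z,q,'margin',np.minimum(q-lo,hi-q).min())
Rt=tool(-75,45,1)
for p in ([.45,-.2,.25],[.45,0,.25],[.457,.112,.25]):
    print(p,ik(np.array(p),Rt,12))
E
```

```text
40 -85 0.075 [ 0.49  0.8   1.86 -0.9   1.12  1.08] margin 0.5298356826391202
40 -85 0.13 [ 0.49  0.71  1.84 -0.86  1.19  0.99] margin 0.567503329803457
40 -75 0.075 [ 0.51  0.77  1.97 -1.05  1.03  1.11] margin 0.3807001793233935
40 -75 0.13 [ 0.51  0.67  1.95 -0.99  1.09  0.99] margin 0.4378237215212224
40 -65 0.075 [ 0.53  0.74  2.08 -1.23  0.94  1.17] margin 0.19787903141415808
40 -65 0.13 [ 0.53  0.63  2.06 -1.15  0.99  1.02] margin 0.2808685957187209
40 -55 0.13 [ 0.53  0.59  2.17 -1.34  0.9   1.08] margin 0.08610084761227621
50 -85 0.075 [ 0.42  0.72  1.91 -0.83  0.97  0.97] margin 0.5292414875239426
50 -85 0.13 [ 0.42  0.62  1.88 -0.77  1.06  0.87] margin 0.5578465596808744
50 -75 0.075 [ 0.44  0.68  2.   -0.97  0.88  0.97] margin 0.43875648003309653
50 -75 0.13 [ 0.44  0.59  1.97 -0.89  0.96  0.84] margin 0.46838030537248754
50 -65 0.075 [ 0.44  0.65  2.1  -1.14  0.79  1.  ] margin 0.2920144458313947
50 -65 0.13 [ 0.44  0.55  2.06 -1.02  0.85  0.83] margin 0.3757297930566619
50 -55 0.075 [ 0.44  0.63  2.19 -1.35  0.71  1.07] margin 0.07500443337940554
50 -55 0.13 [ 0.44  0.51  2.16 -1.19  0.75  0.85] margin 0.2371238372235236
[0.45, -0.2, 0.25] [array([-0.24,  0.26,  2.17, -1.25,  0.71,  0.5 ])]
[0.45, 0, 0.25] [array([ 0.25,  0.34,  2.04, -0.97,  1.03,  0.63])]
[0.457, 0.112, 0.25] [array([ 0.47,  0.44,  1.86, -0.84,  1.2 ,  0.67])]
```

```bash
cat >> h.py <<'E'
def go(p,Rt,cur=None):
    o=robot.get_obs(); c=R.from_quat(o['tool_rot']) if cur is None else cur[1]; pc=o['position'] if cur is None else cur[0]
    d=c.inv().apply(np.array(p)-pc)*1000; r=(c.inv()*Rt).as_rotvec(degrees=True); print('move',d.round(1),r.round(1)); return p,Rt
E
python3 - <<'E'
from h import *
from kin import tool
Rt=tool(99,45,-1); z=Rt.apply([0,0,1]); g=np.array([.404,-.3405,.0265])-.007*z
c=go(g-.06*z,Rt); go(g,Rt,c)
E
```

```text
move [-118.1    5.8   70. ] [ 5.5 15.  -7.1]
move [-0. -0. 60.] [0. 0. 0.]
```

>>> move_arm(
  series="-40 2 20 1.5 5 -2.5; -80 4 40 3 10 -5; -118 6 55 5.5 15 -7; -118 6 70 5.5 15 -7; -118 6 70 5.5 15 -7; -118 6 70 5.5 15 -7",
  jaw=1,
)

```text
time: 3.42
position: [0.4114, -0.3857, 0.073]
tool_rot: [0.6, 0.701, 0.249, -0.294]
ft_force: [1.3, 1.0, 0.4]
grip_width: 0.0867
grip_force: 0.0
```

Run:
```python
from h import *
from kin import tool
np.set_printoptions(precision=3,suppress=True)
p=robot.camera('wrist'); save(p,'wrist2')
for r in robot.tip_of(p,'tin')[:3]: print('tin',np.array(r['xyz']),round(r['p'],2),proj(p,r['xyz'])[0])
Rt=tool(99,45,-1); z=Rt.apply([0,0,1]); g=np.array([.404,-.3405,.0265])-.007*z
go(g,Rt); print(proj(p,[[.397,-.296,.0265],[.404,-.3405,.0265],[.4097,-.377,.0265]]))
```

```text
tin [ 0.529 -0.227  0.025] 0.83 [443.106 141.338]
tin [ 0.398 -0.295  0.029] 0.62 [281.781 183.286]
move [-1.8 -0.7 62.3] [ 0.   0.1 -0. ]
[[280.121 186.591]
 [280.074 238.783]
 [279.966 289.959]]
```

View pics/wrist2.png

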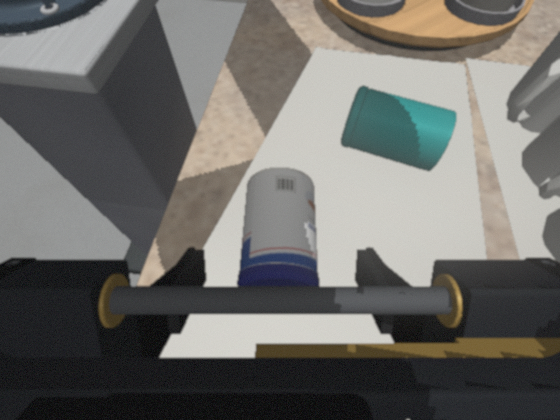

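The tin is centred between the fingers at column 280 and aligned with the tool, foot at row 170 and lid at about row 265. Now I'll advance and grip.

>>> move_arm(
  series="-2 -1 25 0 0 0; -2 -1 45 0 0 0; -2 -1 62 0 0 0; -2 -1 62 0 0 0; -2 -1 62 0 0 0",
)

```text
time: 3.93
position: [0.4043, -0.3464, 0.0319]
tool_rot: [0.601, 0.703, 0.248, -0.29]
ft_force: [-0.1, 0.4, 0.2]
grip_width: 0.0871
grip_force: 0.0
```

>>> move_arm(
  series="0 0 0 0 0 0; 0 0 0 0 0 0; 0 0 0 0 0 0; 0 0 0 0 0 0; 0 0 0 0 0 0; 0 0 0 0 0 0",
  jaw=0,
  newtons=30,
)

```text
time: 4.43
position: [0.4034, -0.3466, 0.0284]
tool_rot: [0.601, 0.702, 0.248, -0.291]
ft_force: [-0.1, -0.4, 0.6]
grip_width: 0.055
grip_force: 0.0
```

Run:
```python
from h import *
from kin import tool,ik
np.set_printoptions(precision=3,suppress=True)
o=robot.get_obs(); print(o['q'],o['position'],o['grip_width'],o['grip_force'])
# lift straight up
c=(o['position'],R.from_quat(o['tool_rot']))
A=go(o['position']+[0.02,.02,.16],tool(99,80,-1))
```

```text
[-1.057  1.006  1.364  0.25   1.526 -1.322] [ 0.403 -0.347  0.028] 0.0550062734218963 0.0
move [ 125.    22.6 -101.3] [ -0.  -35.   -0.2]
```

>>> move_arm(
  series="0 0 0 0 0 0; 0 0 0 0 0 0; 0 0 0 0 0 0; 0 0 0 0 0 0",
)

```text
time: 4.77
position: [0.4035, -0.3464, 0.0283]
tool_rot: [0.601, 0.702, 0.249, -0.291]
ft_force: [1.0, -1.1, 0.6]
grip_width: 0.0512
grip_force: 29.9
```

>>> move_arm(
  series="28 3 -28 0 0 0; 56 8 -52 0 -4 0; 78 13 -70 0 -11 0; 100 18 -85 0 -18 0; 125 22 -101 0 -25 0; 125 22 -101 0 -32 0; 125 22 -101 0 -35 0; 125 22 -101 0 -35 0",
)

```text
time: 5.43
position: [0.422, -0.323, 0.1895]
tool_rot: [0.647, 0.758, 0.056, -0.067]
ft_force: [-0.9, 0.6, -2.8]
grip_width: 0.0513
grip_force: 29.9
```

Run:
```python
from h import *
from kin import tool,ik
np.set_printoptions(precision=3,suppress=True)
o=robot.get_obs(); print(o['q'],o['position'],o['grip_width'],o['grip_force'])
p=robot.camera('side'); save(p,'side1')
# plan: from current az99/pitch80 -> az -68 pitch45, at via point
A=None
for k,(pp,Rt) in enumerate([([.44,-.26,.22],tool(-81,80,1)),([.46,-.15,.25],tool(-81,60,1)),([.46,-.02,.26],tool(-75,45,1)),([.457,.112,.2],tool(-68,45,1))]):
    print(ik(np.array(pp),Rt,8)); A=go(pp,Rt,A)
```

```text
[-0.909  0.528  1.635  0.091  1.135 -1.111] [ 0.422 -0.323  0.19 ] 0.051340657405331315 29.921223438593614
[array([-0.671,  0.314,  1.879, -0.16 ,  0.826, -0.726])]
move [ 65.3  27.5 -20.2] [ -0.1 -20.1  -0. ]
[array([-0.239,  0.251,  1.996, -0.694,  0.806,  0.072])]
move [ 98.7  37.  -47.9] [  0. -20.  -0.]
[array([ 0.204,  0.323,  2.025, -0.979,  1.017,  0.581])]
move [106.2  20.3 -72.9] [ -3.7 -15.   -4.8]
[array([ 0.481,  0.48 ,  1.98 , -0.955,  1.04 ,  0.757])]
move [133.1  31.3 -48.3] [-4.9  0.  -4.9]
```

View pics/side1.png

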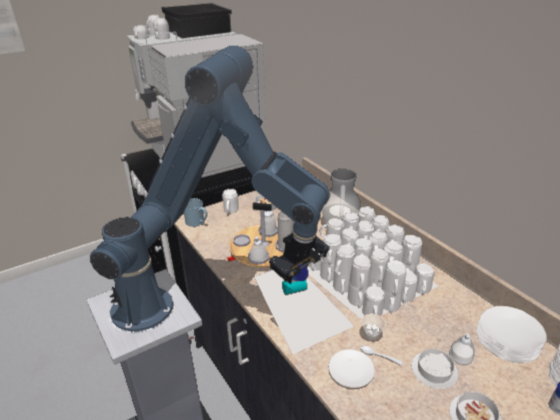

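The side view shows the tin held at (300,270), clear of the look-alike. Now I'll carry it over, swinging it upright on the way.

>>> move_arm(
  series="22 9 -7 0 -7 0; 44 18 -14 0 -14 0; 65 27 -30 0 -20 0; 65 27 -50 0 -20 0; 65 27 -50 0 -20 0",
)

```text
time: 5.9
position: [0.4427, -0.267, 0.2506]
tool_rot: [0.647, 0.758, -0.057, 0.067]
ft_force: [0.6, -1.1, -2.4]
grip_width: 0.0513
grip_force: 29.9
```

Run:
```python
from h import *
from kin import tool,ik
np.set_printoptions(precision=3,suppress=True)
o=robot.get_obs(); print(o['q'],o['position'],o['grip_width'],o['grip_force'])
A=None
for k,(pp,Rt) in enumerate([([.45,-.15,.27],tool(-81,60,1)),([.445,-.02,.29],tool(-75,45,1)),([.445,.112,.28],tool(-68,45,1))]):
    print(ik(np.array(pp),Rt,8)); A=go(pp,Rt,A)
```

```text
[-0.695  0.34   1.77  -0.147  0.904 -0.769] [ 0.443 -0.267  0.251] 0.051340181194235585 29.921873821657314
[array([-0.245,  0.208,  1.989, -0.665,  0.842,  0.025])]
move [109.2  25.7 -39.2] [  0.  -19.9   0.1]
[array([ 0.211,  0.259,  2.017, -0.94 ,  1.064,  0.515])]
move [101.9  15.4 -81.9] [ -3.7 -15.   -4.8]
[array([ 0.493,  0.35 ,  1.911, -0.869,  1.169,  0.586])]
move [ 97.2  34.2 -83.1] [-4.9  0.  -4.9]
```

>>> move_arm(
  series="30 7 -10 0 -6 0; 60 14 -20 0 -13 0; 90 21 -30 0 -20 0; 109 26 -39 0 -20 0; 109 26 -39 0 -20 0",
)

```text
time: 6.32
position: [0.4488, -0.1467, 0.266]
tool_rot: [0.627, 0.735, -0.169, 0.195]
ft_force: [0.1, 0.2, -3.7]
grip_width: 0.051
grip_force: 29.9
```

>>> move_arm(
  series="25 4 -20 -1 -4 -1; 50 8 -40 -2 -8 -2; 75 12 -60 -3 -12 -4; 102 15 -82 -4 -15 -5; 102 15 -82 -4 -15 -5; 102 15 -82 -4 -15 -5",
)

```text
time: 6.82
position: [0.4449, -0.0185, 0.2863]
tool_rot: [0.559, 0.736, -0.232, 0.303]
ft_force: [1.0, 0.4, -3.4]
grip_width: 0.051
grip_force: 29.9
```

Run:
```python
from h import *
from kin import tool
np.set_printoptions(precision=3,suppress=True)
o=robot.get_obs(); print(o['q'],o['position'],R.from_quat(o['tool_rot']).as_matrix()[:,2])
go([.445,.112,.28],tool(-68,45,1))
```

```text
[ 0.157  0.334  1.95  -0.965  1.021  0.487] [ 0.445 -0.019  0.286] [ 0.186 -0.68  -0.709]
move [ 93.6  34.9 -84.3] [-4.7 -0.2 -4.5]
```

>>> move_arm(
  series="25 9 -22 -1 0 -1; 50 18 -44 -2 0 -2; 75 27 -66 -3 0 -3; 94 35 -84 -5 0 -4.5; 94 35 -84 -5 0 -4.5; 94 35 -84 -5 0 -4.5",
)

```text
time: 7.32
position: [0.4458, 0.1093, 0.2803]
tool_rot: [0.519, 0.765, -0.212, 0.318]
ft_force: [0.0, -0.2, -3.6]
grip_width: 0.0512
grip_force: 29.9
```

Run:
```python
from h import *
from kin import tool
np.set_printoptions(precision=3,suppress=True)
o=robot.get_obs(); Rc=R.from_quat(o['tool_rot']); print(o['q'],o['position'],Rc.as_matrix()[:,2], 'tin axis (x-z)/√2 up:',Rc.apply([-.7071,0,-.7071]))
for n in ['scene','side','wrist']:
    p=robot.camera(n); save(p,n+'3')
    for t in ['tin','empty_cup','front_mark','carousel']:
        for r in robot.tip_of(p,t)[:2]: print(n,t,np.array(r['xyz']),round(r['p'],2),proj(p,r['xyz'])[0])
```

```text
[ 0.436  0.398  1.855 -0.89   1.139  0.555] [0.446 0.109 0.28 ] [ 0.266 -0.654 -0.708] tin axis (x-z)/√2 up: [-0.005 -0.003  1.   ]
scene tin [0.443 0.106 0.232] 0.69 [214.604 172.785]
scene tin [ 0.524 -0.231  0.028] 0.68 [320.481 263.863]
scene empty_cup [0.451 0.11  0.037] 0.79 [218.31  230.508]
scene front_mark [0.382 0.072 0.007] 0.87 [209.664 251.623]
scene carousel [ 0.524  0.051 -0.001] 0.91 [248.489 239.47 ]
side tin [ 0.526 -0.225  0.026] 0.64 [303.243 281.939]
side tin [0.447 0.106 0.23 ] 0.62 [235.985 200.466]
side front_mark [0.379 0.073 0.006] 0.8 [228.636 257.898]
side carousel [ 0.524  0.054 -0.004] 0.62 [262.816 249.661]
wrist tin [0.447 0.106 0.234] 0.88 [280.652 205.925]
wrist empty_cup [0.46  0.11  0.031] 0.74 [293.864  15.751]
wrist front_mark [0.38  0.071 0.009] 0.79 [201.61    8.917]
wrist carousel [0.52  0.051 0.005] 0.63 [319.61   71.359]
```

View pics/wrist3.png

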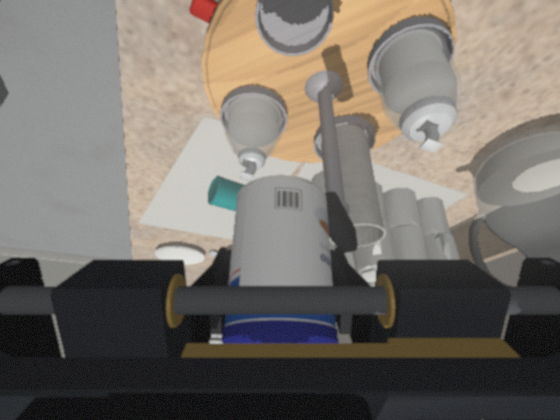

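The wrist view shows the tin upright in the grip, its foot at (285,190). Below it are the cup at (293,17) and the red mark at (203,8). I'll cross-check the cup centre using the first wrist picture.

Run:
```python
from h import *
from kin import tool
np.set_printoptions(precision=4,suppress=True)
o=robot.get_obs(); p=robot.camera('wrist'); T=p['world_to_cam']
M=lambda r,t:np.vstack([np.c_[r.as_matrix(),t],[0,0,0,1]])
TW=M(R.from_quat(o['tool_rot']),o['position']); CT=T@TW
p0=dict(mtx=p['mtx'],world_to_cam=CT@np.linalg.inv(M(R.from_quat([.7071,.7071,-.001,-.001]),[.6245,0,.2445])))
print('cam0',-p0['world_to_cam'][:3,:3].T@p0['world_to_cam'][:3,3])
c=proj(p0,[[.522,.0515,.03]]); print(c)
print('cup rim centre',ray(p0,(122,88),.044))
# predicted rim circle on the old image
im=cv2.imread('pics/wrist0.png')
a=np.linspace(0,6.28,60); C=np.c_[.456+.033*np.cos(a),.1115+.033*np.sin(a),0*a+.044]
for u in proj(p0,C): cv2.circle(im,tuple(int(x) for x in u.round()),0,(0,0,255),-1)
cv2.imwrite('pics/rim.png',cv2.resize(im[30:210,60:300],None,fx=3,fy=3,interpolation=cv2.INTER_CUBIC))
z=R.from_quat(o['tool_rot']).apply([0,0,1])
go(np.array([.456,.1115,.065+.045])-.007*z,tool(-68,45,1))
```

```text
cam0 [0.6246 0.0773 0.3848]
[[190.5508 147.9963]]
cup rim centre [0.4602 0.1133 0.044 ]
move [119.1   9.8 116.3] [ 0.3 -0.  -0.3]
```

View pics/rim.png

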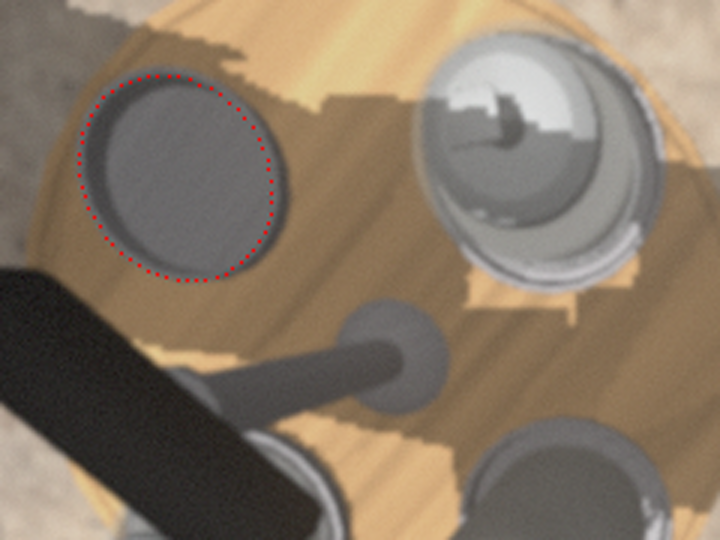

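The cup rim sits about 2 mm further out in +x than predicted, so I'll use (0.458, 0.1125). Now descending to just above it.

>>> move_arm(
  series="28 2 28 0 0 0; 56 4 56 0 0 0; 84 7 84 0 0 0; 105 9 103 0 0 0; 119 11 116 0 0 0; 119 11 116 0 0 0; 119 11 116 0 0 0",
)

```text
time: 8.7
position: [0.4552, 0.1165, 0.1146]
tool_rot: [0.517, 0.765, -0.212, 0.319]
ft_force: [-0.2, 0.3, -2.4]
grip_width: 0.0513
grip_force: 29.9
```

Run:
```python
from h import *
from kin import tool
np.set_printoptions(precision=4,suppress=True)
o=robot.get_obs(); Rc=R.from_quat(o['tool_rot']); z=Rc.apply([0,0,1])
print(o['q'],o['position'],'tin axis now',o['position']+.007*z,'up',Rc.apply([-.7071,0,-.7071]),o['ft_force'])
for n in ['scene','side','wrist']:
    p=robot.camera(n); save(p,n+'4')
    for t in ['tin','empty_cup']:
        for r in robot.tip_of(p,t)[:2]: print(n,t,np.array(r['xyz']),round(r['p'],2),proj(p,r['xyz'])[0])
    if n=='scene': im=p['img'][190:280,170:300]
    if n=='side': im2=p['img'][190:280,190:320]
    if n=='wrist': im3=p['img']
f=lambda i:cv2.resize(i,(400,277),interpolation=cv2.INTER_CUBIC)
cv2.imwrite('pics/c4.png',np.vstack([np.hstack([f(im),f(im2)]),np.hstack([f(im3),f(im3[:200,180:440])])])[:,:,::-1])
go(np.array([.458,.1125,.055+.045])-.007*z,tool(-68,45,1))
```

```text
[ 0.4419  0.7245  1.9307 -1.0959  0.9184  0.9495] [0.4552 0.1165 0.1146] tin axis now [0.4571 0.112  0.1097] up [-0.0046 -0.001   1.    ] [-0.2403  0.3045 -2.3798]
scene tin [0.4584 0.1171 0.0654] 0.78 [218.1869 221.0109]
scene empty_cup [0.454  0.1095 0.0382] 0.55 [219.1076 230.0348]
side tin [ 0.5242 -0.2295  0.0275] 0.93 [303.5599 282.4678]
side tin [0.4585 0.1159 0.0663] 0.54 [240.0539 233.5758]
side empty_cup [0.4606 0.1099 0.0352] 0.88 [241.7056 240.4149]
wrist tin [0.4584 0.118  0.0652] 0.68 [284.803  196.4072]
wrist empty_cup [0.4586 0.1115 0.0358] 0.59 [280.4517 163.1828]
move [7.9 0.7 7.8] [ 0.3 -0.  -0.4]
```

View pics/c4.png

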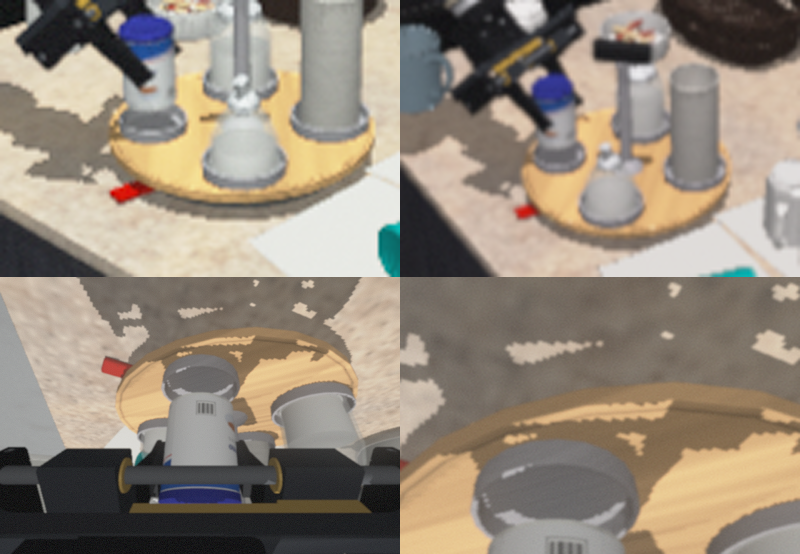

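The tin hangs just above the cup and is centred on it in all three views: (150,100) over (152,125) in the scene crop, and columns 201/201 in the wrist view. The networks suggest shifting about 3 mm toward -y.

Run:
```python
from h import *
o=robot.get_obs(); Rc=R.from_quat(o['tool_rot'])
for d in ([.0005,-.003,-.012],[.0005,-.003,-.022],[.0005,-.003,-.031]): go(o['position']+np.array(d),Rc)
```

```text
move [ 6.4 -0.8 10.6] [0. 0. 0.]
move [13.5 -0.8 17.7] [0. 0. 0.]
move [19.8 -0.9 24. ] [0. 0. 0.]
```

>>> move_arm(
  series="3 -1 5 0 0 0; 6.5 -1 10.5 0 0 0; 9 -1 13 0 0 0; 11 -1 15 0 0 0; 13.5 -1 17.5 0 0 0; 13.5 -1 17.5 0 0 0",
)

```text
time: 9.65
position: [0.4552, 0.1135, 0.0924]
tool_rot: [0.518, 0.765, -0.212, 0.319]
ft_force: [0.7, -0.2, -3.4]
grip_width: 0.0511
grip_force: 29.9
```

Run:
```python
from h import *
np.set_printoptions(precision=4,suppress=True)
o=robot.get_obs(); Rc=R.from_quat(o['tool_rot']); z=Rc.apply([0,0,1])
print(o['position'],o['position']+.007*z,o['ft_force'],o['moment'])
out=[]
for n,(r,c) in {'scene':(195,180),'side':(200,200)}.items():
    p=robot.camera(n)
    for t in ['tin','empty_cup']:
        for q in robot.tip_of(p,t)[:2]: print(n,t,np.array(q['xyz']),round(q['p'],2))
    out.append(cv2.resize(p['img'][r:r+60,c:c+80],None,fx=5,fy=5,interpolation=cv2.INTER_CUBIC))
cv2.imwrite('pics/c5.png',np.hstack(out)[:,:,::-1])
```

```text
[0.4552 0.1135 0.0924] [0.457  0.1089 0.0874] [ 0.7216 -0.1681 -3.4112] [ 0.7353  0.3072 -0.0105]
scene tin [0.4579 0.1134 0.041 ] 0.77
scene tin [ 0.5254 -0.2323  0.0305] 0.74
scene empty_cup [0.4536 0.1107 0.0389] 0.62
side tin [0.4566 0.1123 0.0425] 0.79
side tin [ 0.5282 -0.2277  0.0286] 0.77
side empty_cup [0.4616 0.1119 0.0346] 0.71
side empty_cup [0.7079 0.3301 0.0003] 0.39
```

View pics/c5.png

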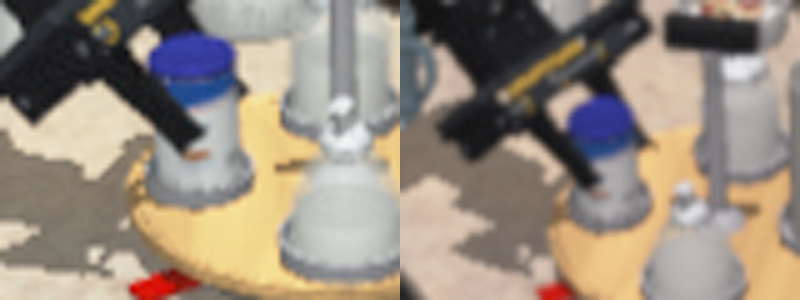

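The foot is inside the rim with no force on it, and the tin is centred in both crops, at (200,180) and (607,205). I'll lower it to the floor.

>>> move_arm(
  series="3 0 3 0 0 0; 5 0 5 0 0 0; 6.5 0 6.5 0 0 0; 6.5 0 6.5 0 0 0",
)

```text
time: 10.28
position: [0.4556, 0.1135, 0.0841]
tool_rot: [0.518, 0.765, -0.212, 0.319]
ft_force: [-0.0, 0.7, -0.1]
grip_width: 0.051
grip_force: 29.9
```

>>> move_arm(
  series="0.5 0 0.5 0 0 0; 1 0 1 0 0 0; 1 0 1 0 0 0",
)

```text
time: 10.53
position: [0.4557, 0.1132, 0.0839]
tool_rot: [0.517, 0.765, -0.212, 0.32]
ft_force: [-1.5, 1.1, 6.1]
grip_width: 0.0514
grip_force: 29.9
```

It's on the floor: the force is now +6 N. Releasing.

>>> move_arm(
  series="0 0 0 0 0 0; 0 0 0 0 0 0; 0 0 0 0 0 0; 0 0 0 0 0 0; 0 0 0 0 0 0; 0 0 0 0 0 0; 0 0 0 0 0 0; 0 0 0 0 0 0",
  jaw=1,
)

```text
time: 11.2
position: [0.4554, 0.1136, 0.0826]
tool_rot: [0.518, 0.765, -0.212, 0.319]
ft_force: [0.7, 0.2, -0.1]
grip_width: 0.086
grip_force: 0.0
```

Run:
```python
from h import *
from kin import tool,ik
np.set_printoptions(precision=4,suppress=True)
o=robot.get_obs(); Rc=R.from_quat(o['tool_rot']); print(o['grip_width'],o['position'])
for n in ['scene','side']:
    p=robot.camera(n)
    for t in ['tin','front_mark','handle_grip']:
        for q in robot.tip_of(p,t)[:2]: print(n,t,np.array(q['xyz']),round(q['p'],2))
b=o['position']; A=None
A=go(b+[-.005,.012,.06],Rc,A);A=go(b+[-.01,.02,.2],Rc,A)
A=go([.46,.12,.34],tool(-60,70,1),A)
for k in (-1,1):
  for bar in (136.5,172): # tool down, y perpendicular to bar
    Rt=tool(bar-180 if k>0 else bar,90,1); print(k,bar,ik(np.array([.522,.0515,.208]),Rt,8))
```

```text
0.08603086672848101 [0.4554 0.1136 0.0826]
scene tin [ 0.5266 -0.2332  0.0274] 0.95
scene tin [0.4588 0.1102 0.035 ] 0.81
scene front_mark [0.3808 0.0691 0.0043] 0.82
scene handle_grip [0.5203 0.053  0.2105] 0.77
side tin [ 0.5256 -0.2298  0.0294] 0.88
side tin [0.4567 0.1113 0.0322] 0.51
side front_mark [0.3738 0.072  0.0067] 0.73
side handle_grip [0.5261 0.0497 0.2045] 0.48
move [-33.2   0.2 -51.6] [ 0. -0. -0.]
move [ -92.4   -0.7 -105.6] [0. 0. 0.]
move [-53.3   8.8 -27.8] [-4. 25. -7.]
-1 136.5 [array([-0.1059,  0.3982,  1.7686, -0.    ,  0.9747,  2.2242])]
-1 172 [array([-0.1059,  0.3982,  1.7686,  0.    ,  0.9747,  1.6046])]
1 136.5 [array([-0.1059,  0.3982,  1.7686, -0.    ,  0.9747, -0.9174])]
1 172 [array([-0.1059,  0.3982,  1.7686,  0.    ,  0.9747, -1.537 ])]
```

The tin stands alone at about (0.458, 0.111, 0.033). Retreating upward.

>>> move_arm(
  series="-12 0 -17 0 0 0; -24 0 -36 0 0 0; -36 0 -53 0 0 0; -60 0 -80 0 0 0; -85 0 -108 0 0 0; -110 0 -138 0 0 0; -126 0 -157 0 0 0; -126 0 -157 0 0 0",
)

```text
time: 12.27
position: [0.4479, 0.1346, 0.2881]
tool_rot: [0.519, 0.764, -0.207, 0.322]
ft_force: [1.1, -0.4, 0.1]
grip_width: 0.0872
grip_force: 0.0
```

Run:
```python
from h import *
from kin import tool
np.set_printoptions(precision=4,suppress=True)
o=robot.get_obs(); print(o['q'],o['position'])
A=go([.48,.09,.33],tool(-43.5,90,1)); go([.522,.0515,.206],tool(-43.5,90,1),A)
for n in ['scene','side']:
    p=robot.camera(n)
    for t in ['tin','empty_cup']:
        for q in robot.tip_of(p,t)[:2]: print(n,t,np.array(q['xyz']),round(q['p'],2))
```

```text
[ 0.4832  0.4035  1.8121 -0.8665  1.1821  0.5589] [0.4479 0.1346 0.2881]
move [-67.2  13.8   8.3] [ -8.7  44.5 -23.6]
move [-57.   1. 124.] [0. 0. 0.]
scene tin [ 0.5267 -0.2299  0.0311] 0.9
scene tin [0.4549 0.1122 0.035 ] 0.83
scene empty_cup [0.4537 0.1103 0.0393] 0.77
side tin [0.4568 0.1133 0.0311] 0.74
side tin [ 0.5243 -0.2288  0.0271] 0.67
side empty_cup [0.4602 0.1113 0.0349] 0.69
```

>>> move_arm(
  series="-30 3 -10 -1 6 -3; -50 6 -10 -2 12 -6; -67 10 -5 -3 18 -9; -67 14 8 -4.5 24 -12.5; -67 14 8 -5.5 30 -15.5; -67 14 8 -6.5 36 -19; -67 14 8 -8 41 -22; -67 14 8 -8.7 44.5 -23.6",
)

```text
time: 13.23
position: [0.4781, 0.0892, 0.3239]
tool_rot: [0.37, 0.929, -0.002, -0.006]
ft_force: [-0.8, 0.3, -1.0]
grip_width: 0.0869
grip_force: 0.0
```

Run:
```python
from h import *
from kin import tool
np.set_printoptions(precision=4,suppress=True)
o=robot.get_obs(); print(o['q'],o['position'],R.from_quat(o['tool_rot']).as_matrix()[:,2])
p=robot.camera('wrist'); save(p,'wrist6')
for t in ['tin','empty_cup','handle_grip','front_mark','carousel']:
    for q in robot.tip_of(p,t)[:2]: print(t,np.array(q['xyz']),round(q['p'],2),proj(p,q['xyz'])[0])
d=np.array([np.cos(np.deg2rad(136.5)),np.sin(np.deg2rad(136.5)),0])
print('bar ends',proj(p,[np.array([.522,.0515,.22])+s*d for s in(.037,-.037)]))
go([.522,.0515,.206],tool(-43.5,90,1))
```

```text
[-0.0461  0.2492  1.657   0.0005  1.2488 -0.8601] [0.4781 0.0892 0.3239] [-0.0135  0.0011 -0.9999]
tin [0.4558 0.1125 0.0355] 0.95 [283.2057 160.6152]
tin [0.5222 0.0523 0.191 ] 0.64 [285.107  269.3686]
handle_grip [0.5193 0.0498 0.2038] 0.8 [281.1599 275.0318]
front_mark [0.382  0.0719 0.0093] 0.56 [227.8981 140.7533]
front_mark [0.5209 0.0532 0.0042] 0.17 [284.0538 215.3726]
carousel [0.5197 0.0502 0.0078] 0.88 [282.1289 216.7405]
bar ends [[284.8014 245.4214]
 [284.3054 320.3475]]
move [-59.4   4.2 117.2] [-0.7 -0.3 -0. ]
```

View pics/wrist6.png

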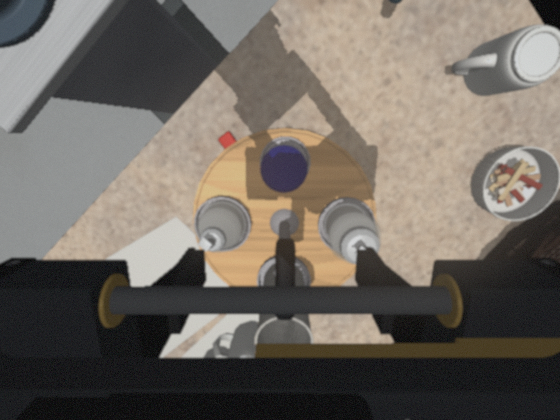

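The tin stands in the cup, with its lid at (285,165). The bar handle runs vertically at column 285, between the fingers. Descending onto the bar.

>>> move_arm(
  series="-30 2 15 -0.7 0 0; -59 4 40 -0.7 0 0; -59 4 75 -0.7 0 0; -59 4 100 -0.7 0 0; -59 4 115 -0.7 0 0; -59 4 115 -0.7 0 0; -59 4 115 -0.7 0 0",
)

```text
time: 14.12
position: [0.522, 0.0525, 0.2086]
tool_rot: [0.37, 0.929, 0.001, -0.002]
ft_force: [0.2, 0.1, 1.0]
grip_width: 0.0871
grip_force: 0.0
```

>>> move_arm(
  series="0 0 0 0 0 0; 0 0 0 0 0 0; 0 0 0 0 0 0; 0 0 0 0 0 0; 0 0 0 0 0 0; 0 0 0 0 0 0; 0 0 0 0 0 0; 0 0 0 0 0 0",
  jaw=0,
  newtons=20,
)

```text
time: 14.78
position: [0.523, 0.0511, 0.2094]
tool_rot: [0.371, 0.929, 0.002, -0.001]
ft_force: [-0.0, 0.5, -0.3]
grip_width: 0.0416
grip_force: 0.0
```

>>> move_arm(
  series="0 0 0 0 0 0; 0 0 0 0 0 0; 0 0 0 0 0 0; 0 0 0 0 0 0; 0 0 0 0 0 0; 0 0 0 0 0 0; 0 0 0 0 0 0; 0 0 0 0 0 0",
)

```text
time: 15.45
position: [0.523, 0.0512, 0.2092]
tool_rot: [0.371, 0.929, 0.002, -0.001]
ft_force: [0.1, -0.8, 0.3]
grip_width: 0.021
grip_force: 20.0
```

>>> move_arm(
  series="0 0 0 0 0 -1; 0 0 0 0 0 -3; 0 0 0 0 0 -5.5; 0 0 0 0 0 -8; 0 0 0 0 0 -10.5; 0 0 0 0 0 -13; 0 0 0 0 0 -15.5; 0 0 0 0 0 -18",
)

```text
time: 16.12
position: [0.5229, 0.0511, 0.2092]
tool_rot: [0.22, 0.976, 0.002, -0.001]
ft_force: [0.1, -1.0, 0.3]
grip_width: 0.0208
grip_force: 20.0
```

>>> move_arm(
  series="0 0 0 0 0 -2.5; 0 0 0 0 0 -5; 0 0 0 0 0 -7.5; 0 0 0 0 0 -10; 0 0 0 0 0 -12.5; 0 0 0 0 0 -15; 0 0 0 0 0 -16.5; 0 0 0 0 0 -17.5",
)

```text
time: 16.78
position: [0.5229, 0.0511, 0.2092]
tool_rot: [0.069, 0.998, 0.002, -0.001]
ft_force: [-0.3, -1.5, -1.1]
grip_width: 0.0207
grip_force: 20.0
```

Run:
```python
from h import *
np.set_printoptions(precision=4,suppress=True)
out=[];c=np.array([.522,.0515]); az=lambda v:np.degrees(np.arctan2(*(np.array(v)[:2]-c)[::-1]))
for n in ['scene','side','wrist']:
    p=robot.camera(n); out.append(p['img'])
    for t in ['tin','empty_cup','front_mark','handle_grip','beaker']:
        for q in robot.tip_of(p,t)[:2]: print(n,t,np.array(q['xyz']),round(q['p'],2),'az',round(az(q['xyz']),1))
a=cv2.resize(out[0][150:280,150:330],(400,289),interpolation=cv2.INTER_CUBIC)
cv2.imwrite('pics/c7.png',np.hstack([a,cv2.resize(out[2],(385,289))])[:,:,::-1])
o=robot.get_obs(); print(o['position'],o['ft_force'],o['moment'],o['grip_force'],o['time'])
```

```text
scene tin [0.4337 0.0656 0.0354] 0.96 az 170.9
scene tin [ 0.5254 -0.2294  0.0285] 0.94 az -89.3
scene empty_cup [0.4287 0.061  0.0385] 0.86 az 174.2
scene front_mark [0.3822 0.0673 0.0066] 0.74 az 173.6
scene front_mark [0.7036 0.3292 0.0013] 0.15 az 56.8
scene handle_grip [0.5221 0.0512 0.2075] 0.47 az -71.6
scene beaker [0.4334 0.0627 0.0341] 0.17 az 172.8
side tin [ 0.526  -0.2264  0.0257] 0.84 az -89.2
side tin [0.4327 0.061  0.0329] 0.5 az 173.9
side empty_cup [0.435  0.0623 0.035 ] 0.84 az 172.9
side front_mark [0.3784 0.0702 0.0075] 0.83 az 172.6
side handle_grip [0.5264 0.0553 0.206 ] 0.62 az 40.8
side beaker [0.6114 0.0401 0.0306] 0.88 az -7.3
wrist tin [ 0.5288 -0.2257  0.0254] 0.86 az -88.6
wrist tin [0.4334 0.0612 0.0353] 0.74 az 173.8
wrist front_mark [0.3814 0.0716 0.0097] 0.62 az 171.9
wrist handle_grip [0.5224 0.0481 0.203 ] 0.63 az -83.3
wrist handle_grip [0.7091 0.3344 0.0013] 0.26 az 56.5
[0.5229 0.0511 0.2093] [-0.5584 -2.9715 -1.0932] [-0.4955  0.1949 -0.0579] 19.999951422214508 17.6833
```

View pics/c7.png

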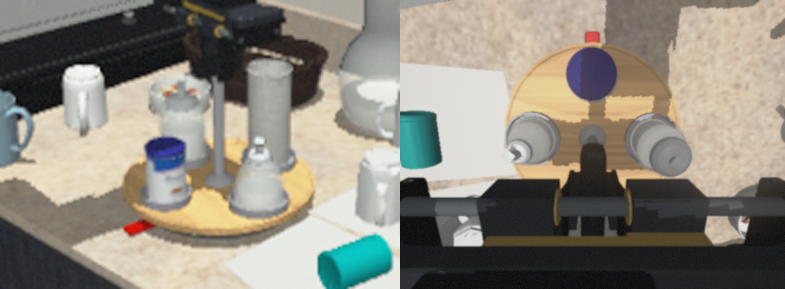

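The tin at (592,73) lines up with the red mark at (592,37) and the post, and stands upright. The handle is gripped at 20 N. Tin and mark azimuths agree to within about 1°, so I'll let it settle and hand in.

>>> move_arm(
  series="0 0 0 0 0 0; 0 0 0 0 0 0; 0 0 0 0 0 0; 0 0 0 0 0 0",
)

```text
time: 18.02
position: [0.5229, 0.0511, 0.2093]
tool_rot: [0.07, 0.998, 0.002, -0.001]
ft_force: [-1.4, -3.7, -0.8]
grip_width: 0.0204
grip_force: 20.0
```

```bash
python3 -c "
from rig import robot
print(robot.hand_in())"
```

```text
the job is handed in; nothing more can be done
None
```

I stood the tin upright in the empty cup, turned the carousel so the tin lines up with the red mark to within about 1°, and handed the job in at about 18 s, still gripping the handle at 20 N; the hand-in returned no verdict.

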